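Blue thread away through the thread box's sprung flap

TASK

Put the blue spool of thread away in the blue thread box: push it right down through the orange sprung flap in the top of the box, so that it drops inside and the flap springs shut behind it. Leave the brown spool standing where it is.

Things in the scene. Friction and masses are not known exactly. Their poses are not given: they have to be found in the camera images.
- blue_spool_center (a point): Centre (half-way up) of the wooden spool of BLUE thread, which stands upright, loose, on the bench: 50 mm tall; a 40 mm diameter, 8 mm thick wooden flange at each end, 22 mm diameter thread between them; about 45 g. Its z axis is its own axis. It and the brown spool may have changed places.
- brown_spool_center (a point): Centre of the like spool of BROWN thread, same size, also upright and loose; to be left standing where it is.
- flap (a point): Centre of the top face of the fixed thread box, in the plane of the shut flap, 120 mm over the bench. Blue steel box, 130 (its x) x 150 (its y) x 120 mm high, 4 mm walls, 5 mm floor, aluminium top frame; z up. Only way in: the top opening, 76 (x) x 112 mm (y), closed by two orange leaves flush with the frame, hinged along y at its long sides and meeting over this point along y.
- leaf_near (a joint): Opening angle of the flap (rad): 0 shut, up to 1.4 as its leaves swing down into the box. Leaves 37 mm from hinge to free edge, 108 long, 4 thick, smooth, geared together. Shut, they bear a spool's weight; pushed at the middle they give under 4 to 15 N. A spool centred on them is through once its top is 35 mm below the box's top; they then shut by spring in half a second.
Not all that is in view belongs to the job. Leave any black or grey look-alike of the part that bears blue_spool_center alone.

How it is judged:
By the outcome, as a careful person would: the job done as asked, in the order asked, and still so for the second after the job is handed in, with the robot touching nothing.
It also fails if it takes over 45 s, if anything falls off the work surface, if the arm or the gripper's body presses on something with over 40 N, if the wrist force passes 120 N, or if a joint passes its speed limit or range.

ROBOT

A 6-joint arm with a two-finger parallel gripper is mounted at the origin on a cart in front of the work surface, level with it; the furniture and walls round the work are solid. World frame = base frame: x ahead of the robot, y to its left, z up, the work surface at z = 0. Lengths are in mm, angles in rad, forces in N, time in s.
With the tool pointing down it reaches from about 400 to 925 mm from the base axis. Payload 12.5 kg.
Tool frame: the origin (TCP) lies on the centre line of the jaws, within the pads' length; the fingertips stand 8 mm ahead of it and the grasp point (between the pads) lies 11 mm behind it; z points along the fingers, x is the direction in which the jaws open and shut, and the axes are right-handed (so a half turn about z gives the same grasp; the last joint's range is limited). The gripper opens to 95 mm and grips with 3 to 60 N. Pads are 20 mm wide; open, the fingers measure 119 mm over their backs; the gripper's body (75 mm by 180 mm) begins 59 mm behind the grasp point.
Start: joints at [-1.43, 0.491, 1.559, -0, 1.092, -0.106], TCP at [152.711, -606.074, 222.661] pointing down, gripper open.
Joint ranges: [-3.1, 3.1], [-0.84, 2.19], [0.05, 2.79], [-1.13, 4.28], [0.06, 2.93], [-2.69, 2.69]. Speed limits (rad/s): [2.22, 2.22, 2.79, 3.14, 3.14, 3.14].

INTERFACE

Orientations are given as [roll, pitch, yaw] about the fixed x, y, z axes, in that order (R = Rz(yaw) Ry(pitch) Rx(roll)).
In Python, from cell import env gives the robot as it stands. The module is installed in compiled form; this text tells all that it offers.
- The arm moves only by the tool send_rows, never from a script. Its argument "moves" is a list that holds one entry, the list of rows, each a list of 6 numbers: the shift along the tool's x, y, z as a fraction of full scale, then the turn, a rotation vector about the tool's x, y, z as a fraction of full scale. A call has 1 to 12 rows; each row is the pose to reach, as a shift and turn from the pose commanded when the call began, along the tool's axes at that moment; what a row does not reach only later rows make up. Full scale, the value 1, is 0.3 m for a shift and 90 degrees for a turn. A row lasts 1/12 s, in which the tool goes at most 41.7 mm and 7.16 degrees, less where a joint would pass 70% of its speed; a pose out of reach is approached as far as the arm can. A call with a number of a shift or a turn outside -1 to 1 is refused whole. A call with a gripper value outside its range is refused whole. "grip" is the gripper's target within -1 to 1 (shut at 1, half-way at 0, fully open at -1), set as the call begins (left out, the last holds). The fingers move at their own pace and stop on an object; the grip force is fixed at half the most. Time passes only in rows, so rows that repeat a pose let the fingers close. It gives the time, the measured TCP pose, the force and the opening at its end, in the units of the state.
- env.state(): the state, without advancing time (a new reading comes with each control period).
- env.read_camera(name): name is "scene" or "top" or "wrist"; returns a dict with "image" (480x640x3 uint8, red, green, blue), "mtx" (3x3 intrinsics, pixels), "T" (4x4, takes a point from camera to world coordinates); the wrist camera has in their place "mount" (4x4, takes a point from camera to tool coordinates, whose origin is the TCP and whose axes are the tool frame's). Camera axes: x right, y up, looking along -z (the intrinsics and any distortion apply to the point x, -y, -z); pixel columns grow to the right and rows downward; lengths in mm; the calibration is good to about 2 mm. A picture is of the moment at which its call begins: read the wrist's pose just before it. There is no depth.
- env.job_done(): hands the job in, once; it reports no verdict.
Trained networks look in the newest picture that a camera, given by its name, has taken for a name from the list of things; names that differ only in an ending like _2 or _b are one class to them, and where a whole thing is asked for, a point or a joint stands for the part that bears it (a point fixed in the world has none). Each returns a list of dicts, best first, with "confidence" (0 to 1); they miss things now and then, are a little off and sometimes report something else, mostly with a low value. They report only what shows in the picture. A call takes as long as a camera call. They do not tell look-alikes from the thing itself.
- env.look_for(camera, thing): "xy" ([column, row] in pixels, amid what is visible of it).
- env.outline_of(camera, thing): "region" (480x640 bool, what is visible of it) and "xy" ([column, row] in pixels, amid what is visible of it).
The state is a dict: "t": time; "joints": joint angles; "qvel": joint speeds; "tau": joint torques, N m; "eef_pos": TCP position; "tcp_rot": TCP orientation; "ft_force": force on the tool from outside, world axes, zero at the start; "moment": the same for the moment, N m; "opening": opening from 0.0 (shut) to 1.0 (fully open).
Only numpy, scipy, OpenCV 4.12 (cv2) and the standard library are available. Lean on these libraries where they do the work, as an engineer would, in place of code of your own. Each camera call takes 0.05 s, during which the arm holds its last target. There are 200 camera calls.

## Working session

There is one attempt and no reset: what is moved stays moved. The work goes in short steps, Python scripts to look and compute and a tool call to move; the robot and the scene stay as the last step left them, time stands still between calls to the robot, and variables do not carry over. Pictures are saved under pics/ and viewed, about 8 in all and at most 12, crops included, and the job is handed in when it is done.

Besides the shell and the picture viewer there is one more tool, called after "Request:" as name(argument=value, ...) on one line, values as JSON. send_rows: Moves the arm, as the interface text tells. Its arguments: {"type":"object","properties":{"moves":{"type":"array","items":{"type":"array","items":{"type":"array","items":{"type":"number"}}}},"grip":{"type":"number"}},"required":["moves"]}

```bash
mkdir -p pics; cat > h.py <<'E'
import numpy as np, cv2
from cell import env
def ray(c,px):
    K,T=np.array(c["mtx"]),np.array(c["T"])
    u=cv2.undistortPoints(np.array([[px]],float),K,None)[0,0]
    d=T[:3,:3]@np.array([u[0],-u[1],-1]); return T[:3,3],d
def onz(c,px,z):
    o,d=ray(c,px); return o+d*(z-o[2])/d[2]
def save(n,im): cv2.imwrite("pics/"+n,im[:,:,::-1])
E
python3 - <<'E'
from h import *
s=env.state();print({k:np.round(s[k],3) for k in s})
for n in("scene","top"):
    c=env.read_camera(n);save(n+"0.png",c["image"]);print(n,[k for k in c],np.round(c["mtx"],1).tolist(),np.round(c["T"],3).tolist())
    for t,z in(("blue_spool_center",25),("brown_spool_center",25),("flap",120)):
        for r in env.look_for(n,t)[:4]: print(t,np.round(r["xy"],1),round(r["confidence"],2),np.round(onz(c,r["xy"],z),1))
E
```

```text
{'t': np.float64(0.0), 'joints': array([-1.43 ,  0.492,  1.559,  0.   ,  1.092, -0.106]), 'qvel': array([ 0.001, -0.   ,  0.002, -0.002,  0.001,  0.   ]), 'tau': array([-4.0000e-03, -6.1266e+01, -2.5819e+01,  6.9000e-02,  4.8000e-02,
       -0.0000e+00]), 'eef_pos': array([ 152.644, -605.825,  222.031]), 'tcp_rot': array([-3.141e+00,  1.000e-03, -1.324e+00]), 'ft_force': array([ 0.213,  0.311, -0.377]), 'moment': array([-0.011,  0.028,  0.031]), 'opening': np.float64(1.002)}
scene ['image', 'mtx', 'T'] [[436.1, 0.0, 312.5], [0.0, 436.1, 237.6], [0.0, 0.0, 1.0]] [[0.455, 0.38, -0.805, -196.266], [-0.89, 0.184, -0.417, -704.08], [-0.01, 0.907, 0.422, 452.446], [0.0, 0.0, 0.0, 1.0]]
blue_spool_center [267.2 285.5] 0.95 [ 392.3 -302.4   25. ]
blue_spool_center [298.7 259.4] 0.88 [ 510.7 -305.1   25. ]
blue_spool_center [412.8 266.9] 0.85 [ 583.4 -528.2   25. ]
blue_spool_center [317.2 278.1] 0.61 [ 458.4 -374.7   25. ]
brown_spool_center [344.4 255.4] 0.68 [ 569.5 -384.    25. ]
brown_spool_center [317.  276.3] 0.65 [ 464.4 -371.2   25. ]
flap [249.1 227.3] 0.85 [ 427.3 -245.3  120. ]
top ['image', 'mtx', 'T'] [[570.7, 0.0, 316.5], [0.0, 570.7, 243.7], [0.0, 0.0, 1.0]] [[0.029, 0.99, -0.139, 361.95], [-0.999, 0.033, 0.028, -313.725], [0.032, 0.138, 0.99, 1095.588], [0.0, 0.0, 0.0, 1.0]]
blue_spool_center [417.5 211.7] 0.95 [ 580.9 -535.7   25. ]
blue_spool_center [333.6 275. ] 0.81 [ 453.9 -377.5   25. ]
blue_spool_center [294.  240.2] 0.77 [ 517.6 -300.7   25. ]
blue_spool_center [295.1 310. ] 0.68 [ 386.3 -307.3   25. ]
brown_spool_center [339.5 221.3] 0.93 [ 556.9 -386.2   25. ]
flap [217.1 224.9] 0.56 [ 525.9 -168.5  120. ]
```

View pics/scene0.png

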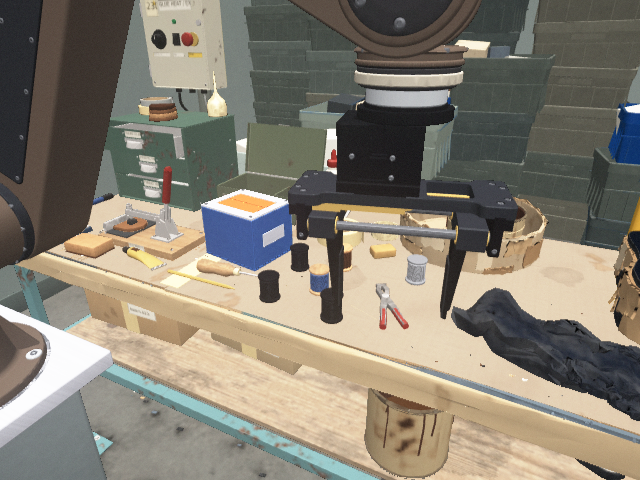

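View pics/top0.png

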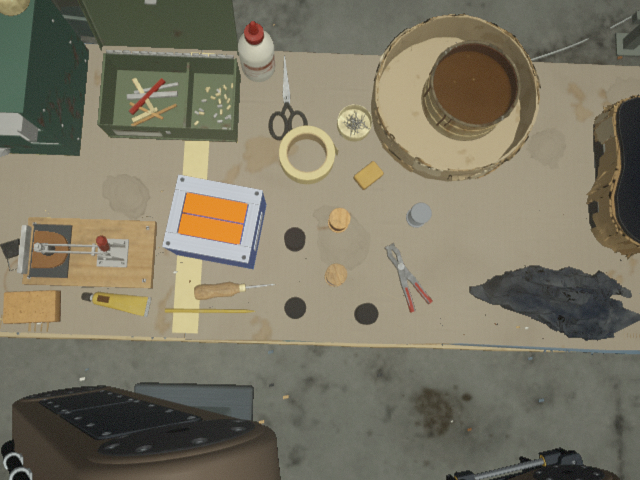

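The blue spool is at about (336,273) in top and (318,278) in scene. The brown one is at (339,219) in top, partly hidden behind a finger in scene. The black spools at top (294,239), (295,308), (366,314) and the grey one at (419,214) are look-alikes. I'll measure and confirm with a crop.

```bash
python3 - <<'E'
from h import *
c=env.read_camera("top");im=c["image"]
s=env.read_camera("scene")["image"]
a=cv2.resize(im[195:325,270:440],None,fx=3,fy=3,interpolation=2);b=cv2.resize(s[235:335,245:375],(int(390*1.0),300),interpolation=2)
o=np.zeros((a.shape[0],800,3),np.uint8)
a=cv2.resize(a,(400,int(a.shape[0]*400/a.shape[1])));o[:a.shape[0],:400]=a;o[:300,405:795]=b;save("crop1.png",o)
# spool top discs: wood colour
for t in("blue_spool_center","brown_spool_center"):
    for r in env.outline_of("top",t)[:5]:
        m=np.argwhere(r["region"]);print(t,np.round(r["xy"],1),round(r["confidence"],2),m.min(0),m.max(0),len(m),im[r["region"]].mean(0).round())
hsv=cv2.cvtColor(im,cv2.COLOR_RGB2HSV)
for n,(cx,cy) in dict(blue=(336,273),brown=(339,219)).items():
    w=np.zeros(im.shape[:2],np.uint8);w[cy-20:cy+20,cx-20:cx+20]=1
    m=((hsv[...,0]>8)&(hsv[...,0]<22)&(hsv[...,1]>95)&(hsv[...,2]>150)&(w>0)).astype(np.uint8)
    k=max(cv2.findContours(m,0,1)[0],key=cv2.contourArea)
    p,r=cv2.minEnclosingCircle(k);print(n,p,r,cv2.contourArea(k),onz(c,p,50).round(1))
m=cv2.inRange(hsv,(5,200,150),(20,255,255));m[:, :160]=0;m[:,260:]=0
m=cv2.morphologyEx(m,cv2.MORPH_CLOSE,np.ones((5,5)))
k=max(cv2.findContours(m,0,1)[0],key=cv2.contourArea)
w=np.array([onz(c,p,120)[:2] for p in k[:,0].astype(float)],np.float32)
print(cv2.minAreaRect(w),cv2.boxPoints(cv2.minAreaRect(w)).round(1).tolist())
E
```

```text
blue_spool_center [294.5 309.3] 0.92 [298 285] [317 305] 342 [66. 63. 57.]
blue_spool_center [418.6 214.5] 0.78 [202 405] [227 431] 499 [144. 146. 143.]
blue_spool_center [334.  275.1] 0.7 [264 325] [285 346] 370 [176. 150. 109.]
blue_spool_center [295.2 238.7] 0.69 [228 285] [250 303] 356 [69. 64. 58.]
blue_spool_center [366.9 312.7] 0.57 [303 354] [324 377] 433 [69. 66. 59.]
brown_spool_center [340.3 219.9] 0.88 [207 328] [232 350] 467 [187. 157. 110.]
blue (335.26922607421875, 274.5) 10.84939193725586 255.5 [ 452.8 -379.    50. ]
brown (338.3098449707031, 219.81689453125) 12.379770278930664 388.0 [ 555.1 -382.2   50. ]
((537.768798828125, -159.48300170898438), (104.99848175048828, 69.87195587158203), 81.38703918457031) [[495.3999938964844, -206.1999969482422], [564.4000244140625, -216.60000610351562], [580.2000122070312, -112.80000305175781], [511.1000061035156, -102.30000305175781]]
```

View pics/crop1.png

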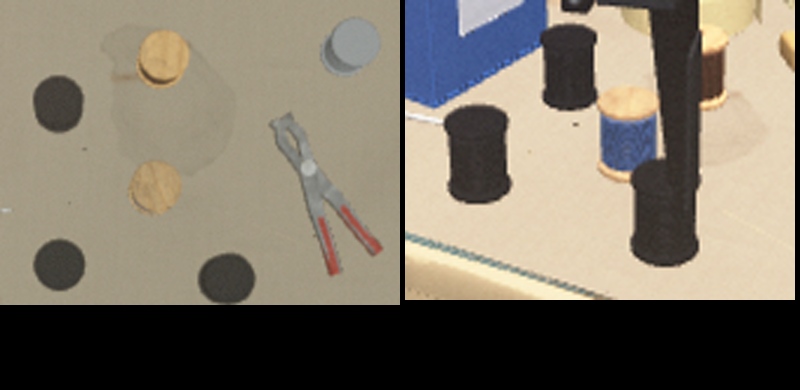

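The crop confirms it: the blue thread is on the spool at top (336,274), with brown behind it at (339,219) and black and grey ones around. I'll approach first, then refine with the wrist camera.

```bash
cat >> h.py <<'E'
from scipy.spatial.transform import Rotation as Ro
YAW=np.deg2rad(-98.6)
def rows(xyz,yaw=YAW):
    s=env.state();R=Ro.from_euler("xyz",s["tcp_rot"])
    d=R.inv().apply(np.array(xyz)-s["eef_pos"])/300
    r=(R.inv()*Ro.from_euler("xyz",[np.pi,0,yaw])).as_rotvec()/(np.pi/2)
    print("t",round(float(s["t"]),2),"at",np.round(s["eef_pos"],1),np.round(s["tcp_rot"],3),"rows",np.round(d,4),np.round(r,4))
def wrist():
    s=env.state();c=env.read_camera("wrist");T=np.eye(4)
    T[:3,:3]=Ro.from_euler("xyz",s["tcp_rot"]).as_matrix();T[:3,3]=s["eef_pos"]
    c["T"]=T@np.array(c["mount"]);return c
E
```

Request:
send_rows(moves=[[[-0.21, -0.5, 0, 0, 0, 0.12], [-0.42, -1, 0, 0, 0, 0.25], [-0.42, -1, 0, 0, 0, 0.25], [-0.42, -1, 0, 0, 0, 0.25], [-0.42, -1, 0, 0, 0, 0.25], [-0.42, -1, 0, 0, 0, 0.25], [-0.42, -1, 0, 0, 0, 0.25], [-0.42, -1, 0, 0, 0, 0.25], [-0.42, -1, 0, 0, 0, 0.25], [-0.42, -1, 0, 0, 0, 0.25], [-0.42, -1, 0, 0, 0, 0.25], [-0.42, -1, 0, 0, 0, 0.25]]], grip=-1)

```text
t: 1.6
eef_pos: [412.1, -411.3, 222.6]
tcp_rot: [3.141, -0.0, -1.718]
ft_force: [-0.1, 0.2, 0.5]
opening: 0.999
```

```bash
python3 - <<'E'
from h import *
c=wrist();save("w1.png",c["image"])
for r in env.look_for("wrist","blue_spool_center")[:5]:print(np.round(r["xy"],1),round(r["confidence"],2),onz(c,r["xy"],25).round(1))
print(c["mtx"].round(1).tolist(),c["T"].round(3).tolist())
rows([455,-379,200])
E
```

```text
[209.2 251.7] 0.97 [ 394.2 -304.2   25. ]
[275.8 178.6] 0.9 [ 452.  -377.7   25. ]
[431.8  10.3] 0.88 [ 567.4 -527.1   25. ]
[164.  110.1] 0.73 [ 524.  -292.5   25. ]
[352.  240.9] 0.62 [ 384.7 -438.    25. ]
[[397.2, 0.0, 317.7], [0.0, 397.2, 239.8], [0.0, 0.0, 1.0]] [[-0.148, 0.961, 0.236, 477.683], [-0.989, -0.144, -0.035, -419.541], [0.0, -0.238, 0.971, 384.27], [0.0, 0.0, 0.0, 1.0]]
t 1.7 at [ 411.9 -411.5  222.6] [ 3.142 -0.    -1.718] rows [-0.1282 -0.1261  0.0755] [ 0.     -0.0001  0.0016]
```

View pics/w1.png

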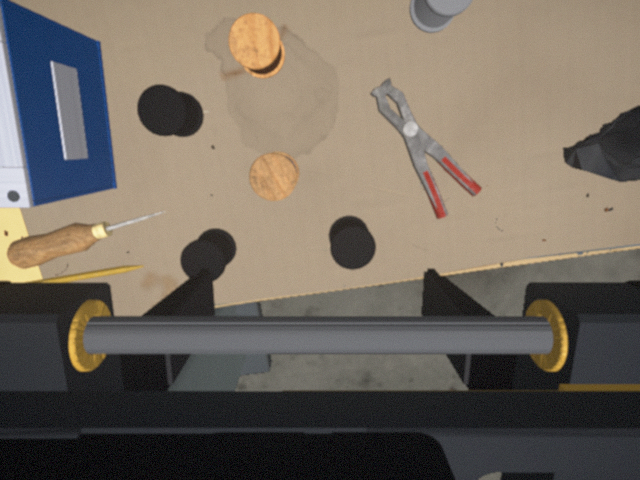

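Blue's top disc is at (274,176) in the wrist view, almost straight below the camera.

```bash
python3 - <<'E'
from h import *
c=wrist();im=c["image"];hsv=cv2.cvtColor(im,cv2.COLOR_RGB2HSV)
w=np.zeros(im.shape[:2],np.uint8);w[145:208,240:308]=1
m=cv2.inRange(hsv,(8,100,150),(22,255,255))*w
k=max(cv2.findContours(m,0,1)[0],key=cv2.contourArea)
p,r=cv2.minEnclosingCircle(k);print(p,r,cv2.contourArea(k),onz(c,p,50).round(1),onz(c,(p[0]+r,p[1]),50)-onz(c,p,50))
P=onz(c,p,50); rows([P[0],P[1],90]);rows([P[0],P[1],35])
E
```

```text
(274.0, 175.5) 25.303260803222656 1807.0 [ 456.4 -379.8   50. ] [ -3.13154322 -20.85581686   0.        ]
t 1.75 at [ 412.  -411.4  222.7] [-3.142 -0.    -1.718] rows [-0.1261 -0.1309  0.4422] [-0.     -0.0001  0.0016]
t 1.75 at [ 412.  -411.4  222.7] [-3.142 -0.    -1.718] rows [-0.1262 -0.1309  0.6255] [-0.     -0.0001  0.0016]
```

Request:
send_rows(moves=[[[-0.126, -0.131, 0, 0, 0, 0], [-0.126, -0.131, 0.1, 0, 0, 0], [-0.126, -0.131, 0.2, 0, 0, 0], [-0.126, -0.131, 0.3, 0, 0, 0], [-0.126, -0.131, 0.38, 0, 0, 0], [-0.126, -0.131, 0.45, 0, 0, 0], [-0.126, -0.131, 0.52, 0, 0, 0], [-0.126, -0.131, 0.57, 0, 0, 0], [-0.126, -0.131, 0.6, 0, 0, 0], [-0.126, -0.131, 0.625, 0, 0, 0], [-0.126, -0.131, 0.625, 0, 0, 0], [-0.126, -0.131, 0.625, 0, 0, 0]]])

```text
t: 2.75
eef_pos: [457.2, -379.3, 35.5]
tcp_rot: [-3.141, -0.0, -1.717]
ft_force: [0.8, 0.3, 0.4]
opening: 1.002
```

```bash
python3 - <<'E'
from h import *
c=wrist();save("w2.png",c["image"]);rows([456.4,-379.8,35])
E
```

```text
t 2.8 at [ 457.4 -379.4   35.9] [-3.141e+00 -1.000e-03 -1.717e+00] rows [0.0019 0.0031 0.0029] [-0.0006 -0.0005  0.0025]
```

View pics/w2.png

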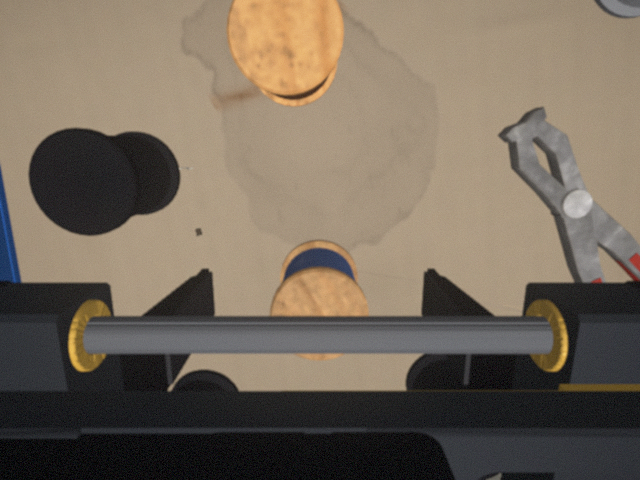

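Blue thread is visible on the spool between the fingers, disc at about (319,313), midway between the pads at 213 and 425. Closing the gripper and lifting.

Request:
send_rows(moves=[[[0, 0, 0, 0, 0, 0], [0, 0, 0, 0, 0, 0], [0, 0, 0, 0, 0, 0], [0, 0, 0, 0, 0, 0], [0, 0, 0, 0, 0, 0], [0, 0, 0, 0, 0, 0], [0, 0, 0, 0, 0, 0], [0, 0, 0, 0, 0, 0], [0, 0, 0, 0, 0, 0], [0, 0, 0, 0, 0, 0], [0, 0, 0, 0, 0, 0], [0, 0, 0, 0, 0, 0]]], grip=1)

```text
t: 3.8
eef_pos: [457.2, -379.0, 35.1]
tcp_rot: [-3.142, -0.0, -1.717]
ft_force: [-0.5, -0.1, -0.2]
opening: 0.382
```

Request:
send_rows(moves=[[[0, 0, -0.03, 0, 0, 0], [0, 0, -0.08, 0, 0, 0], [0, 0, -0.15, 0, 0, 0], [0, 0, -0.22, 0, 0, 0], [0, 0, -0.3, 0, 0, 0], [0, 0, -0.38, 0, 0, 0], [0, 0, -0.46, 0, 0, 0], [0, 0, -0.53, 0, 0, 0], [0, 0, -0.57, 0, 0, 0], [0, 0, -0.6, 0, 0, 0], [0, 0, -0.6, 0, 0, 0], [0, 0, -0.6, 0, 0, 0]]])

```text
t: 4.8
eef_pos: [457.1, -378.8, 215.2]
tcp_rot: [-3.141, -0.0, -1.717]
ft_force: [-0.3, 0.2, -0.4]
opening: 0.382
```

```bash
python3 - <<'E'
from h import *
rows([537.8,-159.5,210])
c=wrist();im=c["image"];save("w3.png",im)
E
```

```text
t 4.8 at [ 457.1 -378.8  215.2] [-3.141 -0.    -1.717] rows [-0.7622 -0.16    0.0171] [-0.0001 -0.0001  0.0027]
```

View pics/w3.png

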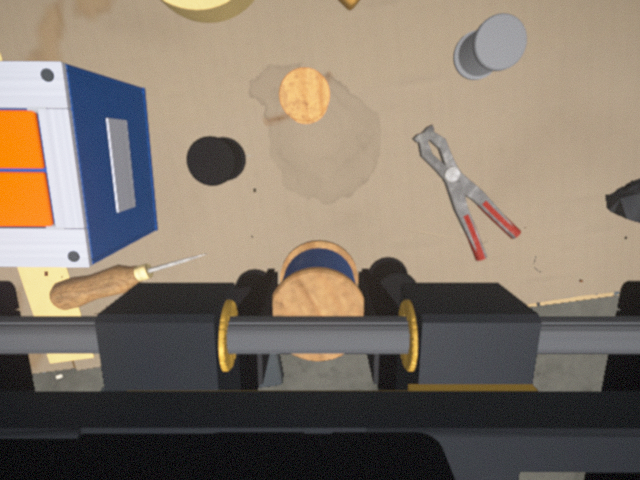

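The spool is held upright at (318,313), and brown is undisturbed at (304,95). I'll move beside the flap to measure it from above.

Request:
send_rows(moves=[[[-0.1, 0, 0, 0, 0, 0], [-0.2, 0, 0, 0, 0, 0], [-0.3, 0, 0, 0, 0, 0], [-0.4, 0, 0, 0, 0, 0], [-0.5, 0, 0, 0, 0, 0], [-0.6, 0, 0, 0, 0, 0], [-0.65, 0.05, 0, 0, 0, 0], [-0.7, 0.05, 0, 0, 0, 0], [-0.75, 0.05, 0, 0, 0, 0], [-0.75, 0.05, 0, 0, 0, 0], [-0.75, 0.05, 0, 0, 0, 0]]])

```text
t: 5.77
eef_pos: [474.9, -153.7, 214.4]
tcp_rot: [3.14, 0.0, -1.715]
ft_force: [0.3, 0.2, -1.6]
opening: 0.383
```

```bash
python3 - <<'E'
from h import *
c=wrist();im=c["image"];save("w4.png",im)
hsv=cv2.cvtColor(im,cv2.COLOR_RGB2HSV)
m=cv2.inRange(hsv,(5,200,150),(20,255,255));m[300:]=0
m=cv2.morphologyEx(m,cv2.MORPH_CLOSE,np.ones((9,9)))
k=max(cv2.findContours(m,0,1)[0],key=cv2.contourArea)
print(k[:,0].min(0),k[:,0].max(0))
w=np.array([onz(c,p,120)[:2] for p in k[:,0].astype(float)],np.float32)
print(cv2.minAreaRect(w),cv2.boxPoints(cv2.minAreaRect(w)).round(1).tolist())
E
```

```text
[224  83] [398 202]
((539.689453125, -157.31832885742188), (106.35275268554688, 71.8034896850586), 81.14972686767578) [[496.0, -204.3000030517578], [567.0, -215.39999389648438], [583.2999877929688, -110.30000305175781], [512.4000244140625, -99.30000305175781]]
```

View pics/w4.png

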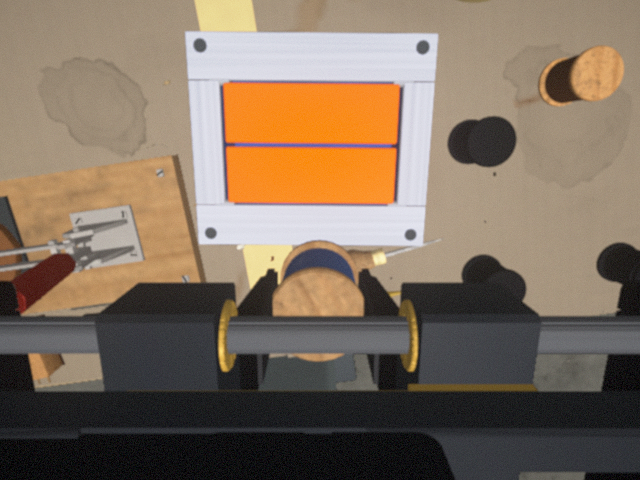

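The flap spans x 224–398 and y 83–202 px, with its seam at row 145. The spool disc is centred at about (318.5,312). I'll get the spool-to-flap offset from this same camera.

```bash
python3 - <<'E'
from h import *
c=wrist();s=env.state();z=s["eef_pos"][2]
P=onz(c,(318.5,312),z+15);R=onz(c,(364,312),z+15);print("spool",P.round(1),"r",np.linalg.norm(R-P).round(1),"tcp",s["eef_pos"].round(1))
S=np.array([onz(c,p,120) for p in((228,144.5),(397,146))]);print("seam",S.round(1).tolist(),np.rad2deg(np.arctan2(*(S[0]-S[1])[[1,0]])))
F=np.array([539.3,-157.7]);off=P[:2]-s["eef_pos"][:2];print(off)
rows([F[0],F[1],214]);rows([*(F-off),214])
E
```

```text
spool [ 475.8 -153.2  229.6] r 18.1 tcp [ 475.  -154.6  214.6]
seam [[547.5, -106.6, 120.0], [531.1, -211.3, 120.0]] 81.10131907081016
[0.78039979 1.413258  ]
t 5.87 at [ 475.  -154.6  214.6] [ 3.141  0.    -1.717] rows [-0.0209 -0.2136  0.0019] [0.0005 0.     0.0026]
t 5.87 at [ 475.  -154.6  214.6] [ 3.141  0.    -1.717] rows [-0.0159 -0.2117  0.0019] [0.0005 0.     0.0026]
```

Request:
send_rows(moves=[[[-0.01, -0.07, 0, 0, 0, 0], [-0.017, -0.14, 0, 0, 0, 0], [-0.017, -0.18, 0, 0, 0, 0], [-0.017, -0.212, 0, 0, 0, 0], [-0.017, -0.212, 0.04, 0, 0, 0], [-0.017, -0.212, 0.08, 0, 0, 0], [-0.017, -0.212, 0.12, 0, 0, 0], [-0.017, -0.212, 0.15, 0, 0, 0], [-0.017, -0.212, 0.15, 0, 0, 0], [-0.017, -0.212, 0.15, 0, 0, 0]]])

```text
t: 6.7
eef_pos: [538.6, -158.7, 169.9]
tcp_rot: [3.141, 0.0, -1.717]
ft_force: [-0.6, 0.5, 0.1]
opening: 0.384
```

```bash
python3 - <<'E'
from h import *
rows([538.7,-158.7,170])
E
```

```text
t 6.7 at [ 538.6 -158.7  169.9] [ 3.141  0.    -1.717] rows [ 0.0001 -0.0005 -0.0004] [0.0006 0.0001 0.0024]
```

Request:
send_rows(moves=[[[0, 0, 0.02, 0, 0, 0], [0, 0, 0.04, 0, 0, 0], [0, 0, 0.06, 0, 0, 0], [0, 0, 0.08, 0, 0, 0], [0, 0, 0.1, 0, 0, 0], [0, 0, 0.12, 0, 0, 0], [0, 0, 0.12, 0, 0, 0]]])

```text
t: 7.28
eef_pos: [539.9, -158.8, 134.2]
tcp_rot: [-3.138, -0.001, -1.717]
ft_force: [2.2, -1.7, 3.7]
opening: 0.38
```

Request:
send_rows(moves=[[[0, 0, 0.025, 0, 0, 0], [0, 0, 0.05, 0, 0, 0], [0, 0, 0.075, 0, 0, 0], [0, 0, 0.1, 0, 0, 0], [0, 0, 0.125, 0, 0, 0], [0, 0, 0.15, 0, 0, 0], [0, 0, 0.15, 0, 0, 0]]])

```text
t: 7.87
eef_pos: [539.4, -158.6, 87.9]
tcp_rot: [-3.141, -0.0, -1.717]
ft_force: [8.3, -1.5, 1.5]
opening: 0.382
```

```bash
python3 - <<'E'
from h import *
c=wrist();save("w5.png",c["image"]);rows([538.6,-158.7,61])
E
```

```text
t 7.92 at [ 539.7 -158.6   88.4] [-3.14  -0.    -1.717] rows [0.0007 0.0037 0.0912] [-0.0011 -0.0002  0.0026]
```

View pics/w5.png

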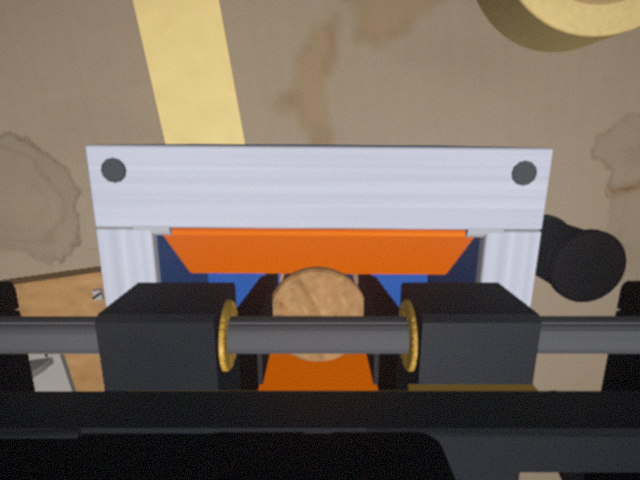

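The leaves are well open and the spool is still held straight at (318,313). Sideways force is 8 N in +x, so I'll nudge about 1.5 mm and continue to full depth.

Request:
send_rows(moves=[[[0, -0.005, 0.02, 0, 0, 0], [0, -0.005, 0.04, 0, 0, 0], [0, -0.005, 0.06, 0, 0, 0], [0, -0.005, 0.08, 0, 0, 0], [0, -0.005, 0.09, 0, 0, 0], [0, -0.005, 0.09, 0, 0, 0], [0, -0.005, 0.09, 0, 0, 0]]])

```text
t: 8.5
eef_pos: [539.7, -158.3, 61.3]
tcp_rot: [3.14, 0.0, -1.717]
ft_force: [2.3, -0.3, -9.4]
opening: 0.379
```

Request:
send_rows(moves=[[[0, 0, 0, 0, 0, 0], [0, 0, 0, 0, 0, 0], [0, 0, 0, 0, 0, 0], [0, 0, 0, 0, 0, 0], [0, 0, 0, 0, 0, 0], [0, 0, 0, 0, 0, 0], [0, 0, 0, 0, 0, 0], [0, 0, 0, 0, 0, 0]]], grip=-0.2)

```text
t: 9.17
eef_pos: [540.0, -158.4, 62.1]
tcp_rot: [3.141, 0.0, -1.717]
ft_force: [-3.7, 1.1, 1.2]
opening: 0.598
```

```bash
python3 - <<'E'
from h import *
c=wrist();save("w6.png",c["image"]);rows([538.6,-158.7,214]);print(env.state()["ft_force"],env.state()["opening"])
E
```

```text
t 9.22 at [ 540.  -158.4   62.1] [ 3.141  0.    -1.717] rows [ 0.0015  0.0047 -0.5063] [0.0003 0.     0.0027]
[-4.14702352  1.58993021  1.79992944] 0.5999116484678824
```

View pics/w6.png

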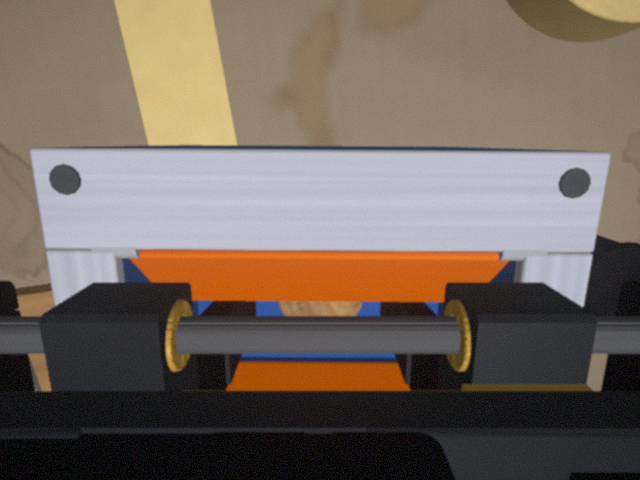

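The spool has dropped: its disc is smaller and deeper at (320,307), below the leaves. Withdrawing straight up, then backing off.

Request:
send_rows(moves=[[[0, 0, -0.04, 0, 0, 0], [0, 0, -0.08, 0, 0, 0], [0, 0, -0.12, 0, 0, 0], [0, 0, -0.16, 0, 0, 0], [0, 0, -0.2, 0, 0, 0], [0, 0, -0.25, 0, 0, 0], [0, 0, -0.3, 0, 0, 0], [0, 0, -0.37, 0, 0, 0], [0, 0, -0.44, 0, 0, 0], [0, 0, -0.5, 0, 0, 0], [0, 0, -0.5, 0, 0, 0]]])

```text
t: 10.13
eef_pos: [541.9, -159.2, 215.7]
tcp_rot: [-3.135, -0.002, -1.716]
ft_force: [0.9, 0.3, 0.3]
opening: 0.601
```

Request:
send_rows(moves=[[[0, 0.08, 0, 0, 0, 0], [0, 0.16, 0, 0, 0, 0], [0, 0.22, 0, 0, 0, 0], [0, 0.22, 0, 0, 0, 0], [0, 0.22, 0, 0, 0, 0], [0, 0.22, 0, 0, 0, 0], [0, 0.22, 0, 0, 0, 0]]])

```text
t: 10.72
eef_pos: [475.8, -149.2, 211.9]
tcp_rot: [-3.141, -0.0, -1.717]
ft_force: [0.6, 0.4, -0.4]
opening: 0.601
```

```bash
python3 - <<'E'
from h import *
a=wrist()["image"];b=env.read_camera("scene")["image"]
save("end.png",np.hstack([cv2.resize(a[:300,150:],(440,270)),cv2.resize(b[120:345,180:480],(360,270))]))
print(env.state()["t"],env.state()["ft_force"])
E
```

```text
10.8167 [-0.30749287  0.02235137  0.39794686]
```

View pics/end.png

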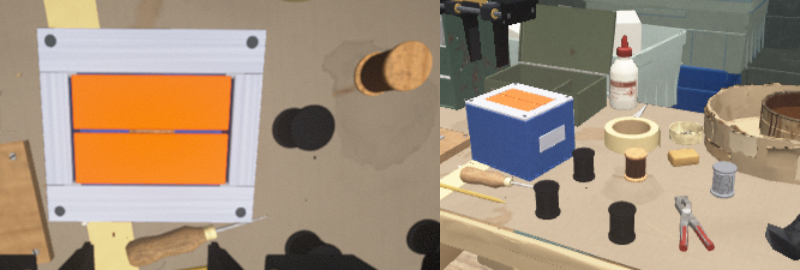

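The flap looks shut, the brown spool is standing, and the blue one is gone from the bench. A brownish spot shows in the seam at (150,131). I'll check that it's only the spool top seen through the gap and not something holding the flap ajar.

```bash
python3 - <<'E'
from h import *
a=wrist()["image"];b=cv2.imread("pics/w4.png")[:,:,::-1]
f=lambda i:cv2.resize(i[75:210,215:410],(780,280),interpolation=2)
save("seam.png",np.vstack([f(b),f(a)]))
E
```

```text
(no output)
```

View pics/seam.png

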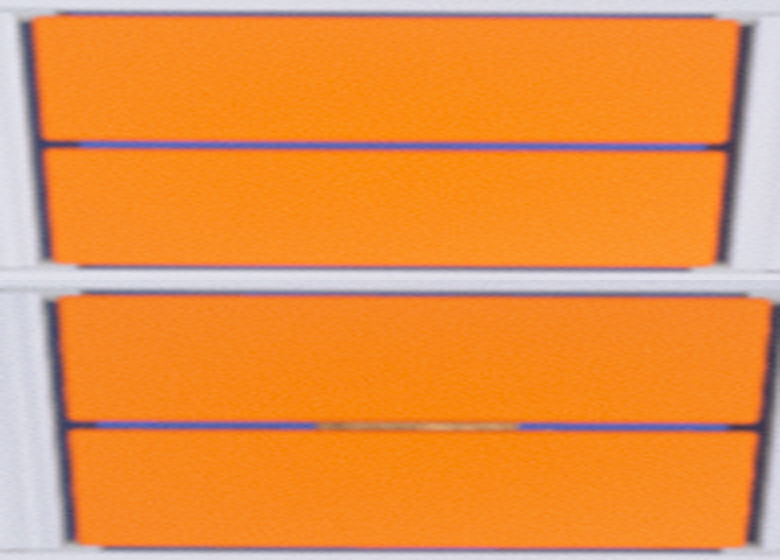

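The seam gap is as thin as before the push (top half of the picture). The wooden spool top shows through it at (420,427), inside the box, so the flap is fully shut. Handing in.

```bash
python3 -c "
from h import *
print(env.job_done())"
```

```text
the job is handed in; nothing more can be done
None
```

The blue spool is in the thread box, the flap has sprung shut behind it, and I handed the job in at about 11 s on the robot's clock. I gripped the spool by its top flange, pushed it through the flap until its top was about 44 mm below the box top, and let it drop. I then withdrew the gripper.

**Last checks:**
- **Flap and spool:** the flap's seam is as thin as before the push, and the spool's wooden top shows through it from inside the box.
- **Brown spool and look-alikes:** the brown spool is still standing in its place, and the black and grey look-alikes were not touched.
- **Robot:** the arm is clear of everything, with the wrist force reading about 0.5 N.

**Disagreements and force readings:**
- **Position of the flap:** the top and wrist cameras disagreed by about 2–3 mm, so I used mainly the wrist value.
- **Forces while pushing:** readings stayed under 10 N. There was about 8 N sideways, eased with a 1.5 mm nudge. A downward reading of 9 N at full depth, which I could not explain, was gone after release.

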